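Pack out the gap of a holding fixture

TASK

Fill the gap between the two jaws of the small steel holding fixture with the two packer blocks whose thicknesses together fit it snugly: stand them upright side by side on the floor of the gap, lengthwise about in the middle of the jaws, let in without forcing and released. Leave the third packer where it stands.

Things in the scene. Friction and masses are not known exactly. Their poses are not given: they have to be found in the camera images.
- gap (a point): Centre of the gap's floor, 6 mm above the plate, in a fixed fixture: dark base 124 x 90 mm, 6 mm thick, with two bright fixed jaws. The gap is 56 mm wide along x (jaw to jaw), open above and at both y ends. Jaws: 22 mm thick (x), 44 mm long (y), 38 mm high above this point; inner top edges have 6 mm 45-degree lead-in chamfers. z up.
- packer_20_centre (a point): Centre of a loose upright aluminium packer block with a dark slot through its thickness: 20 mm thick (its x axis), 50 mm long (y), 50 mm tall (z up), about 130 g. The centre is 25 mm above its underside. The four edges along y have 4 mm chamfers. Take it from above across its 50 mm length.
- packer_30_centre (a point): Centre of a loose upright aluminium packer block with a dark slot through its thickness: 30 mm thick (its x axis), 50 mm long (y), 50 mm tall (z up), about 190 g. The centre is 25 mm above its underside. The four edges along y have 4 mm chamfers. Take it from above across its 50 mm length.
- packer_40_centre (a point): Centre of a loose upright aluminium packer block with a dark slot through its thickness: 40 mm thick (its x axis), 50 mm long (y), 50 mm tall (z up), about 260 g. The centre is 25 mm above its underside. The four edges along y have 4 mm chamfers. Take it from above across its 50 mm length.
There are look-alikes about, which are no part of the job. Leave any purple or yellow look-alike of the part that bears packer_30_centre alone.

How it is judged:
At the end, for the whole second after the job is handed in: The 20 mm and the 30 mm packers both stand upright (within 10 degrees) on the floor of the gap (centre 25 mm above it, within 5 mm), between the jaws, lengthwise within 15 mm of the middle, released and at rest; the 40 mm packer is within 30 mm of where it started (x of packer_20_centre in the frame of gap between -0.022 and 0.022 m and y of packer_20_centre in the frame of gap between -0.015 and 0.015 m and z of packer_20_centre in the frame of gap between 0.02 and 0.03 m and angle between each of packer_20_centre, packer_30_centre's own z axis and vertical below 0.175 rad and linear speed of each of packer_20, packer_30 below 0.02 m/s and contact force between each of packer_20, packer_30 and the fingers below 0.1 N and x of packer_30_centre in the frame of gap between -0.017 and 0.017 m and y of packer_30_centre in the frame of gap between -0.015 and 0.015 m and z of packer_30_centre in the frame of gap between 0.02 and 0.03 m and distance of packer_40_centre from where it was at the start of the episode below 0.03 m); the robot touches nothing.
It fails at once if a packer is forced into the fixture (more than 60 N between them) (contact force between any of packer_20, packer_30, packer_40 and fixture above 60 N).
It also fails if it takes over 64 s, if anything falls off the work surface, if the arm or the gripper's body presses on something with over 40 N, if the wrist force passes 120 N, or if a joint passes its speed limit or range.

ROBOT

A 7-joint arm with a two-finger parallel gripper is mounted at the origin on a cart in front of the work surface, level with it; the furniture and walls round the work are solid. World frame = base frame: x ahead of the robot, y to its left, z up, the work surface at z = 0. Lengths are in m, angles in rad, forces in N, time in s.
With the tool pointing down it reaches from about 0.4 to 0.9 m from the base axis. Payload 5.5 kg.
Tool frame: the origin (TCP) lies at the very end of the fingers, on their centre line; the grasp point (between the pads) lies 19 mm behind it; z points along the fingers, y is the line along which they close (so a half turn about z gives the same grasp; the last joint's range is limited). The gripper opens to 92 mm and grips with 3 to 60 N. Pads are 19 mm wide; open, the fingers measure 130 mm over their backs; the gripper's body (75 mm by 190 mm) begins 47 mm behind the grasp point.
Start: joints at [-0.469, 0.501, -0.427, 1.55, 0.221, 1.138, -0.21], TCP at [0.483, 0.434, 0.227] pointing down, gripper open.
Joint ranges: [-2.88, 2.88], [-0.31, 2.03], [-1.54, 1.56], [0.2, 2.42], [-1.41, 4.55], [0.19, 2.02], [-2.57, 2.57]. Speed limits (rad/s): [2.57, 2.57, 3.14, 3.14, 3.14, 3.14, 3.14].

INTERFACE

Orientations are given as a rotation vector (axis times angle).
In Python, from rig import status, vision, order gives the robot as it stands.
- The arm moves only by the shell command python3 -m jog 'ROWS' [FORCE]. ROWS is JSON, a list of rows, each an object of numbers: "fingers": the finger opening in m, from 0 to 0.0918; "tx", "ty", "tz": the shift along the tool's x, y, z in m; "turn": the turn about the tool's z in degrees. A call has 1 to 5 rows; each row shifts and turns the commanded pose from where the row before left it, along the tool's axes as they then stand; what a row does not reach is not made up. A row lasts 1/10 s, in which the tool goes at most 50 mm and 8.59 degrees, less where a joint would pass 70% of its speed; a pose out of reach is approached as far as the arm can. A call is refused whole if a number of a shift passes 0.05 or a number of a turn 8.59, either way. A call with a gripper value outside its range is refused whole. The fingers move at their own pace and stop on an object; FORCE is the grip in N (left out, the last holds). Time passes only in rows, so rows that do not move let the fingers close. It gives the time, the measured TCP pose, the force, the opening and the grip force at its end, in the units of the state.
- status.get_state(): the state, without advancing time (a new reading comes with each control period).
- vision.snapshot(name): name is "scene" or "top" or "wrist"; returns a dict with "img" (480x640x3 uint8, red, green, blue), "fx", "fy", "cx", "cy" (pixels), "rvec" (rotation vector, rad) and "tvec" (3), from world to camera coordinates, as OpenCV has them; the wrist camera has in their place "hand_eye" (4x4, takes a point from camera to tool coordinates, whose origin is the TCP and whose axes are the flange's). Camera axes: x right, y down, z forward; pixel columns grow to the right and rows downward; lengths in m; the calibration is good to about 2 mm. A picture is of the moment at which its call begins: read the wrist's pose just before it. There is no depth.
- order.job_done(): hands the job in; it is judged then, once.
The state is a dict: "t": time; "qpos": joint angles; "joint_vel": joint speeds; "joint_efforts": joint torques, N m; "ee_pos": TCP position; "ee_rot": TCP orientation; "wrist_force": force on the tool from outside, world axes, zero at the start; "wrist_torque": the same for the moment, N m; "width": finger opening in m; "grip_force": force on a finger pad.
Only numpy, scipy, OpenCV 4.12 (cv2) and the standard library are available. Lean on these libraries where they do the work, as an engineer would, in place of code of your own. Each camera call takes 0.05 s, during which the arm holds its last target. There are 200 camera calls.

## Working session

There is one attempt and no reset: what is moved stays moved. The work goes in short steps, Python scripts to look and compute and a shell command to move; the robot and the scene stay as the last step left them, time stands still between calls to the robot, and variables do not carry over. Pictures are saved under pics/ and viewed, at most 13 in all, crops included, and the job is handed in when it is done.

```bash
ls; mkdir -p pics
python3 - <<'E'
from rig import status,vision
import cv2,pickle
s=status.get_state();print(s)
d={n:vision.snapshot(n) for n in("scene","top")}
pickle.dump(d,open('s.pkl','wb'))
for n in d: cv2.imwrite(f'pics/{n}.png',d[n]['img'][:,:,::-1])
E
```

```text
pics
{'t': 0.0, 'qpos': array([-0.4688047 ,  0.50181823, -0.42675843,  1.55143351,  0.2207935 ,
        1.13829147, -0.21032081]), 'joint_vel': array([ 7.48655310e-04,  9.71668072e-04,  4.45463321e-04,  4.97948305e-04,
       -7.80955458e-05,  1.34838031e-03,  1.04638150e-03]), 'joint_efforts': array([-6.74910189e-05, -5.66592228e+01, -5.81612036e+00, -2.79113013e+01,
       -6.86920155e-02,  3.07709619e-02,  1.84891851e-04]), 'ee_pos': array([0.48302405, 0.4339288 , 0.22570088]), 'ee_rot': array([-1.27894990e+00, -2.86857513e+00,  2.69082128e-03]), 'wrist_force': array([-0.16033239,  0.65407539,  1.09030331]), 'wrist_torque': array([-0.01814479, -0.03883282,  0.00296378]), 'grip_force': 0.0, 'width': 0.09208074841338994}
```

View pics/top.png

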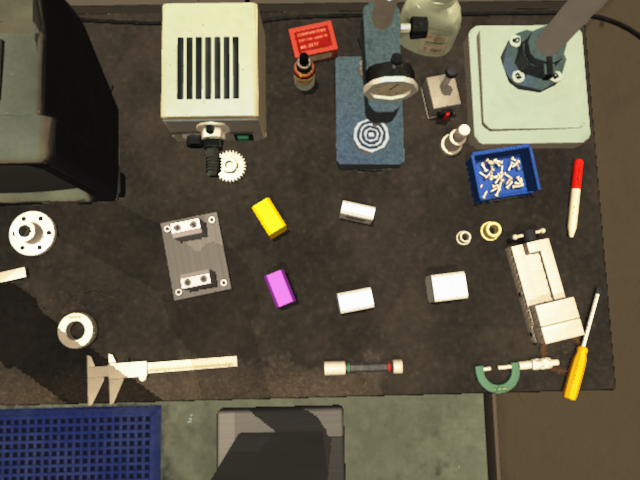

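View pics/scene.png

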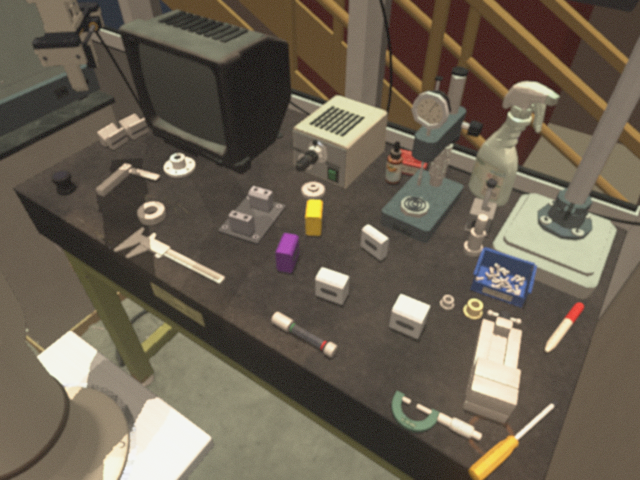

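The top view shows the fixture at (197,255) with its jaws at (184,228) and (196,280). There are three white/aluminium blocks at (357,212), (355,300) and (447,287), which look like 20, 30 and 40 by width. Purple (280,288) and yellow (269,218) are the look-alikes, to be left alone. Next I measure these and confirm in a crop.

```bash
cat > h.py <<'E'
import numpy as np,cv2,pickle
from scipy.spatial.transform import Rotation as R
def ray(d,uv,z,pose=None):
    """pixels -> world points on plane z"""
    uv=np.atleast_2d(uv).astype(float)
    c=np.c_[(uv[:,0]-d['cx'])/d['fx'],(uv[:,1]-d['cy'])/d['fy'],np.ones(len(uv))]
    if pose is None:
        Rm=R.from_rotvec(d['rvec']).as_matrix().T; o=-Rm@np.array(d['tvec'])
    else:
        T=np.eye(4);T[:3,:3]=R.from_rotvec(pose['ee_rot']).as_matrix();T[:3,3]=pose['ee_pos']
        T=T@np.array(d['hand_eye']); Rm=T[:3,:3];o=T[:3,3]
    w=c@Rm.T
    return o+w*((z-o[2])/w[:,2])[:,None]
def rects(img,box,thr,amin=60):
    x0,y0,x1,y1=box;g=img[y0:y1,x0:x1].min(2)
    m=(g>thr).astype(np.uint8)
    cs,_=cv2.findContours(m,cv2.RETR_EXTERNAL,cv2.CHAIN_APPROX_NONE)
    return [c.reshape(-1,2)+[x0,y0] for c in cs if cv2.contourArea(c)>amin]
def desc(P):
    (c,s,a)=cv2.minAreaRect((P[:,:2]*1000).astype(np.float32))
    return np.round(c,1),np.round(s,1),round(a,1)
E
python3 - <<'E'
from h import *
d=pickle.load(open('s.pkl','rb'));t=d['top'];im=t['img']
Rm=R.from_rotvec(t['rvec']).as_matrix().T;print('cam',-Rm@t['tvec'],Rm[:,2])
for n,b in dict(p20=(330,190,385,235),p30=(325,275,385,325),p40=(415,260,480,312)).items():
  for thr in(110,150,190):
    for c in rects(im,b,thr): print(n,thr,desc(ray(t,c,.05)))
for thr in(90,120,150):
  for c in rects(im,(160,205,235,305),thr): print('jaw',thr,c.mean(0),desc(ray(t,c,.044)))
for n,p in dict(yel=(269,218),pur=(280,288),mic=(371,365),dial=(370,135),gear=(231,165)).items(): print(n,ray(t,p,.04)[0])
a=cv2.resize(im[190:320,150:240],None,fx=4.5,fy=4.5,interpolation=2)
b=cv2.resize(im[190:320,330:480],None,fx=4.5,fy=4.5,interpolation=2)[:,:,:]
o=np.hstack([a[:585,:],b[:585,:]])[:, :, ::-1];o=cv2.resize(o,(800,int(o.shape[0]*800/o.shape[1])));cv2.imwrite('pics/crop.png',o)
E
```

```text
cam [ 0.43965494 -0.09371099  0.88532437] [ 0.12521284 -0.0226031  -0.99187239]
p20 110 (array([ 589.3, -166.7]), array([51.7, 21.4]), 76.2)
p20 150 (array([ 589.3, -166.8]), array([50.9, 20.1]), 76.5)
p20 190 (array([ 589.3, -166.8]), array([50.3, 18. ]), 76.9)
p30 110 (array([ 456. , -159.7]), array([30.5, 52.1]), 9.9)
p30 150 (array([ 455.9, -159.5]), array([29.7, 51.3]), 9.5)
p30 190 (array([ 455.9, -159.6]), array([27.6, 50.7]), 9.9)
p40 110 (array([ 473.1, -298.8]), array([40.7, 52.1]), 5.8)
p40 150 (array([ 473.1, -298.7]), array([39.8, 51.1]), 5.7)
p40 190 (array([ 473. , -298.7]), array([37.6, 50.6]), 5.8)
jaw 90 [195.35361217 255.66539924] (array([527. ,  75.1]), array([117.4,  84.3]), 10.6)
jaw 120 [191.43396226 281.36792453] (array([490. ,  81.2]), array([28. , 57.5]), 20.2)
jaw 120 [181.44554455 227.31683168] (array([568. ,  96.3]), array([24.9, 56.6]), 10.5)
jaw 120 [206.97637795 234.2992126 ] (array([560.9,  65.8]), array([50.9, 51.2]), 11.1)
jaw 150 [191.64210526 282.70526316] (array([487.5,  80.4]), array([22.3, 56.4]), 20.8)
jaw 150 [182.58064516 227.27956989] (array([568.1,  95.5]), array([22.2, 54.4]), 10.9)
yel [ 0.58120396 -0.03391983  0.04      ]
pur [ 0.47591108 -0.04907611  0.04      ]
mic [ 0.3609193  -0.18033999  0.04      ]
dial [ 0.7075207  -0.19025101  0.04      ]
gear [0.66384936 0.0228469  0.04      ]
```

View pics/crop.png

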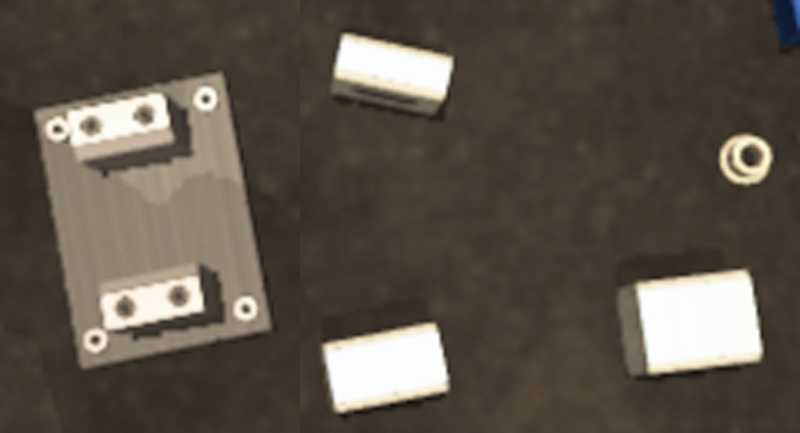

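The crop confirms it: three bare blocks of 20, 30 and 40 mm by top face (20.1, 29.7 and 39.8 mm measured), and the fixture with two jaws. Now the gap pose from the base contour, and the first move.

```bash
cat >> h.py <<'E'
def delta(st,tgt,yaw=None):
    """world target TCP (m) -> shift in tool axes (mm); yaw = world direction (deg) wanted for tool y"""
    Rt=R.from_rotvec(st['ee_rot']).as_matrix()
    ang=np.degrees(np.arctan2(Rt[1,1],Rt[0,1]))
    tn=None if yaw is None else -(((yaw-ang)+90)%180-90)   # tool z is down: turn sign flips
    return np.round(Rt.T@(np.array(tgt)-st['ee_pos'])*1000,1),round(ang,2),tn
E
python3 - <<'E'
from h import *
from rig import status
t=pickle.load(open('s.pkl','rb'))['top'];im=t['img']
for thr in(70,80,90,100):
  for c in rects(im,(150,195,240,312),thr,2000): print(thr,desc(ray(t,c,.006)))
s=status.get_state();print(s['ee_pos'])
print(delta(s,(.589,-.167,.2),76.5),R.from_rotvec(s['ee_rot']).as_matrix().round(3).tolist())
print(delta(s,(.456,-.160,.2),99.5),delta(s,(.527,.075,.2),100.6))
from rig import vision
print(vision.snapshot('wrist')['hand_eye'])
E
```

```text
70 (array([530.7,  83.1]), array([123.6,  89.9]), 10.6)
80 (array([530.9,  82.8]), array([123.2,  89.2]), 10.9)
90 (array([530.9,  82.7]), array([122.7,  88.1]), 10.6)
100 (array([530.8,  82.8]), array([121.5,  87.7]), 10.7)
[0.48303586 0.43397679 0.2257693 ]
(array([-517.8, -322.8,   26.3]), np.float64(41.94), np.float64(-34.55516420515363)) [[-0.668, 0.744, -0.001], [0.744, 0.668, -0.001], [0.0, -0.002, -1.0]]
(array([-423.7, -417.1,   26.5]), np.float64(41.94), np.float64(-57.55516420515363)) (array([-296.4, -207.2,   26.1]), np.float64(41.94), np.float64(-58.655164205153625))
[[ 1.98967436e-04 -9.64511812e-01 -2.64039627e-01  7.04831338e-02]
 [ 9.99999971e-01  2.28405920e-04 -8.07938472e-05 -1.77284857e-03]
 [ 1.38234834e-04 -2.64039603e-01  9.64511829e-01 -1.57126003e-01]
 [ 0.00000000e+00  0.00000000e+00  0.00000000e+00  1.00000000e+00]]
```

```bash
python3 -m jog '[{"tx":-0.0326,"ty":-0.0293},{"tx":-0.0326,"ty":-0.0293},{"tx":-0.0326,"ty":-0.0293},{"tx":-0.0326,"ty":-0.0293},{"tx":-0.0326,"ty":-0.0293}]'; python3 -m jog '[{"tx":-0.0326,"ty":-0.0293},{"tx":-0.0326,"ty":-0.0293},{"tx":-0.0326,"ty":-0.0293},{"turn":-8.4},{"turn":-8.4}]';python3 -m jog '[{"turn":-8.4},{"turn":-8.4},{"turn":-8.4},{"turn":-8.4},{"turn":-8.3}]'; python3 -m jog '[{"tz":0.01},{"tz":0}]'
python3 - <<'E'
from h import *
from rig import status
s=status.get_state();print(s['ee_pos'],delta(s,(.531,.083,.2),100.65))
E
```

```text
[0.48313713 0.43406669 0.22591946] (array([-293.1, -199. ,   26.2]), np.float64(41.94), np.float64(-58.7097222455007))validation failed for argument at $[0]...
validation failed for argument at $[0]...
validation failed for argument at $[0]...
validation failed for argument at $[0]...
```

```bash
python3 -m jog '[{"fingers":0.0918,"tx":-0.0326,"ty":-0.0293,"tz":0,"turn":0},{"fingers":0.0918,"tx":-0.0326,"ty":-0.0293,"tz":0,"turn":0},{"fingers":0.0918,"tx":-0.0326,"ty":-0.0293,"tz":0,"turn":0},{"fingers":0.0918,"tx":-0.0326,"ty":-0.0293,"tz":0,"turn":0}]'
```

```text
t: 0.55
ee_pos: [0.483, 0.2573, 0.2263]
ee_rot: [-1.279, -2.869, 0.001]
wrist_force: [1.4, -0.8, -0.3]
width: 0.0913
grip_force: 0.0
```

All keys are required in each row.

```bash
python3 -m jog '[{"fingers":0.0918,"tx":-0.0326,"ty":-0.0293,"tz":0,"turn":0},{"fingers":0.0918,"tx":-0.0326,"ty":-0.0293,"tz":0,"turn":0},{"fingers":0.0918,"tx":-0.0326,"ty":-0.0293,"tz":0,"turn":0},{"fingers":0.0918,"tx":-0.0326,"ty":-0.0293,"tz":0,"turn":0},{"fingers":0.0918,"tx":0,"ty":0,"tz":0,"turn":-8.4}]'; python3 -m jog '[{"fingers":0.0918,"tx":0,"ty":0,"tz":0,"turn":-8.4},{"fingers":0.0918,"tx":0,"ty":0,"tz":0,"turn":-8.4},{"fingers":0.0918,"tx":0,"ty":0,"tz":0,"turn":-8.4},{"fingers":0.0918,"tx":0,"ty":0,"tz":0,"turn":-8.4},{"fingers":0.0918,"tx":0,"ty":0,"tz":0,"turn":-8.4}]'; python3 -m jog '[{"fingers":0.0918,"tx":0,"ty":0,"tz":0,"turn":-8.3},{"fingers":0.0918,"tx":0,"ty":0,"tz":0,"turn":0},{"fingers":0.0918,"tx":0,"ty":0,"tz":0,"turn":0}]'
python3 - <<'E'
from h import *
from rig import status,vision
s=status.get_state();print(s['ee_pos'],delta(s,(.531,.083,.2),100.65))
w=vision.snapshot('wrist');pickle.dump((s,w),open('w1.pkl','wb'));cv2.imwrite('pics/w1.png',w['img'][:,:,::-1])
E
```

```text
t: 1.05
ee_pos: [0.4832, 0.0762, 0.2263]
ee_rot: [1.077, 2.951, -0.006]
wrist_force: [-0.0, 0.3, -0.9]
width: 0.0922
grip_force: 0.0
t: 1.55
ee_pos: [0.4832, 0.0837, 0.2265]
ee_rot: [0.074, -3.14, 0.0]
wrist_force: [0.2, -0.6, 0.1]
width: 0.092
grip_force: 0.0
t: 1.85
ee_pos: [0.4833, 0.0837, 0.2266]
ee_rot: [0.285, -3.128, -0.0]
wrist_force: [0.3, -0.4, -0.1]
width: 0.0919
grip_force: 0.0
[0.48330612 0.08370727 0.22658987] (array([-46.8,  -9.3,  26.6]), np.float64(100.41), np.float64(-0.24051910167328572))
```

View pics/w1.png

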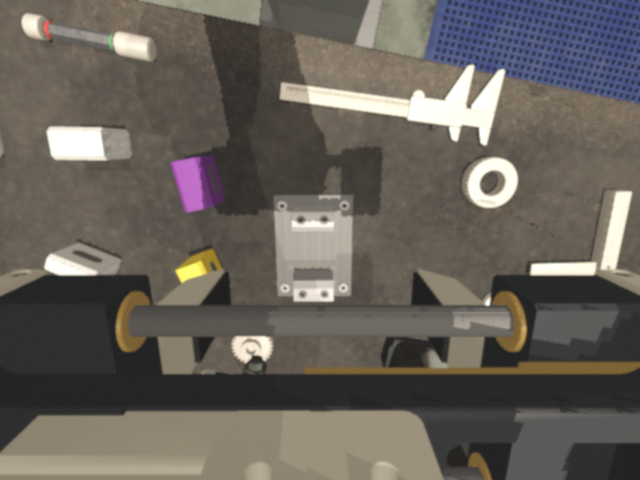

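The wrist view shows the fixture base from (274,195) to (353,297), with jaws at (313,217) and (313,293). I compare this with the top-camera measurement.

Run:
```python
from h import *
s,w=pickle.load(open('w1.pkl','rb'));im=w['img']
for thr in(80,90,100):
  for c in rects(im,(265,185,362,302),thr,1500): print(thr,desc(ray(w,c,.006,s)))
for thr in(150,180,200):
  for c in rects(im,(285,205,340,305),thr,100): print('jaw',thr,c.min(0),c.max(0),desc(ray(w,c,.044,s)))
# blocks seen
for b,n in (((40,115,140,170),'p30'),((40,235,130,280),'p20')):
  for c in rects(im,b,215): print(n,c.min(0),c.max(0),desc(ray(w,c,.05,s)))
# crop compare
cv2.imwrite('pics/w1c.png',cv2.resize(im[180:305,255:370],None,fx=5,fy=4.8,interpolation=2)[:,:,::-1])
```

```text
80 (array([526.6,  85.1]), array([141.2, 104.4]), 12.1)
90 (array([531. ,  87.3]), array([131.2, 101.5]), 11.4)
100 (array([531.7,  82.5]), array([130.9,  91.2]), 10.4)
jaw 150 [293 279] [335 301] (array([564.8,  90. ]), array([25.9, 45.9]), 10.4)
jaw 150 [285 211] [339 261] (array([505.7,  77.2]), array([53.9, 57.2]), 10.4)
jaw 180 [294 281] [333 300] (array([565.4,  89.5]), array([22.4, 42.7]), 10.4)
jaw 180 [291 220] [334 231] (array([494. ,  75.8]), array([11.7, 44.4]), 10.4)
jaw 200 [304 287] [333 300] (array([567.9,  95.5]), array([15.4, 31.7]), 10.4)
jaw 200 [292 220] [333 227] (array([491.9,  75.4]), array([ 7.4, 42.3]), 10.4)
p30 [ 48 128] [103 158] (array([ 454.1, -160.1]), array([27.5, 50.1]), 10.4)
p20 [ 45 255] [ 95 274] (array([ 585.7, -166.8]), array([49.7, 18.5]), 76.3)
```

View pics/w1c.png

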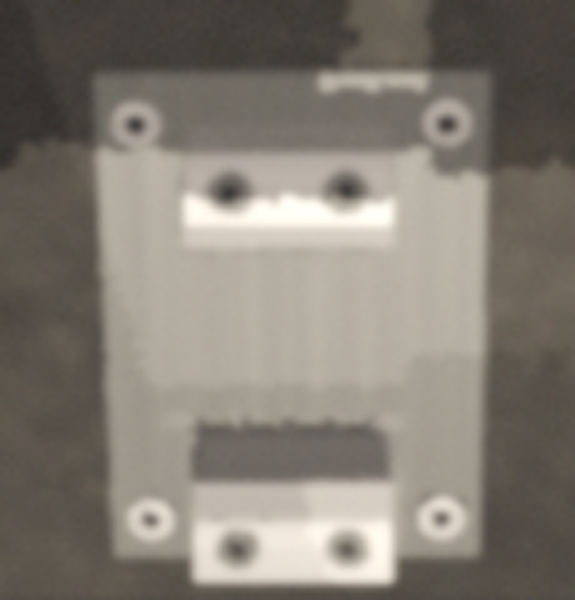

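The crop shows clear outer jaw edges: near (291–334, 211.7), far (293–334, 301.5). Their midpoint at z=0.044 gives the gap centre.

Run:
```python
from h import *
s,w=pickle.load(open('w1.pkl','rb'))
P=ray(w,[[291.4,211.7],[334,211.7],[293.2,301.5],[334,301.5]],.044,s)*1000
a,b=P[:2].mean(0),P[2:].mean(0)
print(P.round(1)[:,:2],np.linalg.norm(b-a),(a+b)/2,np.degrees(np.arctan2(*(b-a)[[1,0]])))
Q=ray(w,[[313,227.5],[313.6,288.3]],.044,s)*1000;print('flat inner',Q.round(1),np.linalg.norm(Q[1]-Q[0]),Q.mean(0))
B=ray(w,[[255+93/5,180+70/4.8],[255+492/5,180+70/4.8],[255+480/5,180+556/4.8],[255+113/5,180+556/4.8]],.006,s)*1000
print(B.mean(0),np.linalg.norm(B[1]-B[0]),np.linalg.norm(B[2]-B[1]))
```

```text
[[483.6  52.1]
 [475.7  94.9]
 [582.3  69.9]
 [574.2 114. ]] 100.25615954891104 [528.94661766  82.73423512  44.        ] 10.632211106069946
flat inner [[496.   76.7  44. ]
 [562.8  89.2  44. ]] 67.97456709975232 [529.36486513  82.96019494  44.        ]
[528.51053635  82.72881273   6.        ] 89.314706381677 123.40661490191499
```

```bash
python3 -m jog '[{"fingers":0.0918,"tx":0,"ty":0,"tz":0,"turn":8.03},{"fingers":0.0918,"tx":0,"ty":0,"tz":0,"turn":8.03},{"fingers":0.0918,"tx":0,"ty":0,"tz":0,"turn":8.03}]'; python3 -m jog '[{"fingers":0.0918,"tx":-0.0232,"ty":-0.043,"tz":0,"turn":0},{"fingers":0.0918,"tx":-0.0232,"ty":-0.043,"tz":0,"turn":0},{"fingers":0.0918,"tx":-0.0232,"ty":-0.043,"tz":0,"turn":0},{"fingers":0.0918,"tx":-0.0232,"ty":-0.043,"tz":0,"turn":0},{"fingers":0.0918,"tx":-0.0232,"ty":-0.043,"tz":0,"turn":0}]'; python3 -m jog '[{"fingers":0.0918,"tx":0,"ty":0,"tz":0,"turn":0},{"fingers":0.0918,"tx":0,"ty":0,"tz":0,"turn":0}]'
python3 - <<'E'
from h import *
from rig import status,vision
s=status.get_state();print(s['ee_pos'])
w=vision.snapshot('wrist');pickle.dump((s,w),open('w2.pkl','wb'))
im=w['img']
for thr in(150,180,215):
  for c in rects(im,(240,180,400,300),thr): p=desc(ray(w,c,.05,s));print(thr,c.min(0),c.max(0),p, delta(s,(*p[0]/1000,.01),p[2] if p[1][0]>p[1][1] else p[2]+90))
cv2.imwrite('pics/w2.png',cv2.resize(im[180:300,240:400],None,fx=4,fy=4,interpolation=2)[:,:,::-1])
E
```

```text
t: 2.2
ee_pos: [0.4834, 0.0838, 0.2267]
ee_rot: [-0.381, -3.118, 0.0]
wrist_force: [0.0, 0.8, -0.1]
width: 0.0918
grip_force: 0.0
t: 2.7
ee_pos: [0.5465, -0.1541, 0.2268]
ee_rot: [0.372, 3.119, -0.0]
wrist_force: [-0.6, 1.2, 0.1]
width: 0.0921
grip_force: 0.0
t: 2.9
ee_pos: [0.546, -0.1538, 0.2262]
ee_rot: [-0.376, -3.118, -0.0]
wrist_force: [-0.4, 1.0, -0.6]
width: 0.092
grip_force: 0.0
[ 0.54598411 -0.15377388  0.2262159 ]
150 [294 249] [343 267] (array([ 586.7, -167.7]), array([51.1, 19.7]), 76.2) (array([-43. ,  -3.9, 216.2]), np.float64(76.23), np.float64(0.03401428213491897))
180 [295 250] [343 267] (array([ 587.3, -167.5]), array([50.1, 18.7]), 76.2) (array([-43.6,  -3.5, 216.2]), np.float64(76.23), np.float64(0.03401428213491897))
215 [296 254] [342 265] (array([ 588.4, -167.7]), array([48. , 12.1]), 76.2) (array([-44.7,  -3.5, 216.2]), np.float64(76.23), np.float64(0.03401428213491897))
```

View pics/w2.png

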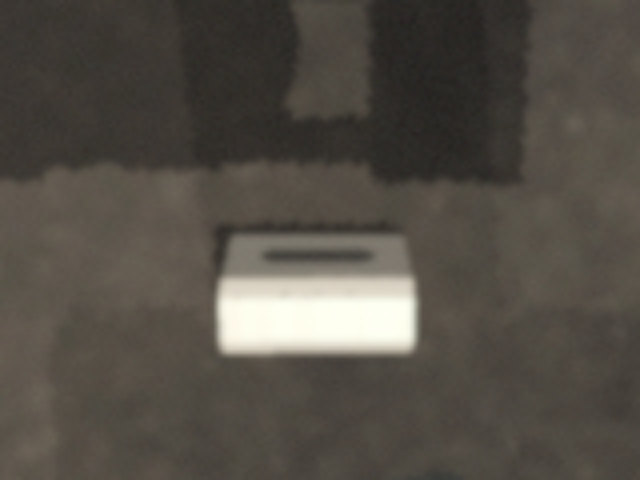

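The crop shows the 20 mm block with its slot side toward the robot. Top flat spans rows 254–266 and columns 295–343, and the flat's centre is consistent with the chamfer-corrected outline. Correction: tx −44.5, ty −3.7, then descend.

```bash
python3 -m jog '[{"fingers":0.0918,"tx":-0.0445,"ty":-0.0037,"tz":0,"turn":0},{"fingers":0.0918,"tx":0,"ty":0,"tz":0.05,"turn":0},{"fingers":0.0918,"tx":0,"ty":0,"tz":0.05,"turn":0},{"fingers":0.0918,"tx":0,"ty":0,"tz":0.04,"turn":0},{"fingers":0.0918,"tx":0,"ty":0,"tz":0,"turn":0}]'; python3 -m jog '[{"fingers":0.0918,"tx":0,"ty":0,"tz":0,"turn":0}]';  python3 - <<'E'
from h import *
from rig import status
s=status.get_state();print(s['ee_pos'],delta(s,(.5882,-.1676,.011),76.2))
E
```

```text
t: 3.45
ee_pos: [0.5835, -0.1625, 0.0808]
ee_rot: [-0.363, -3.108, -0.004]
wrist_force: [-2.3, -0.2, -0.4]
width: 0.0919
grip_force: 0.0
t: 3.55
ee_pos: [0.5887, -0.1643, 0.087]
ee_rot: [-0.365, -3.119, -0.002]
wrist_force: [0.5, 0.3, 0.2]
width: 0.0915
grip_force: 0.0
[ 0.58871186 -0.16430895  0.08703826] (array([-0.4, -3.4, 76. ]), np.float64(76.65), np.float64(0.45384590111621037))
```

```bash
python3 -m jog '[{"fingers":0.0918,"tx":0,"ty":0,"tz":0,"turn":0},{"fingers":0.0918,"tx":0,"ty":0,"tz":0,"turn":0},{"fingers":0.0918,"tx":0,"ty":0,"tz":0,"turn":0}]';  python3 - <<'E'
from h import *
from rig import status
s=status.get_state();print(s['ee_pos'],delta(s,(.5882,-.1676,.011),76.2))
E
```

```text
t: 3.85
ee_pos: [0.5902, -0.1666, 0.0891]
ee_rot: [0.368, 3.116, -0.001]
wrist_force: [-0.9, -0.2, 0.0]
width: 0.0918
grip_force: 0.0
[ 0.59018507 -0.16660468  0.0890841 ] (array([ 2. , -1.4, 78.1]), np.float64(76.54), np.float64(0.34009471627324217))
```

```bash
python3 -m jog '[{"fingers":0.0918,"tx":0.002,"ty":-0.0014,"tz":0.025,"turn":0.3},{"fingers":0.0918,"tx":0,"ty":0,"tz":0.025,"turn":0},{"fingers":0.0918,"tx":0,"ty":0,"tz":0.015,"turn":0},{"fingers":0.0918,"tx":0,"ty":0,"tz":0.012,"turn":0},{"fingers":0.0918,"tx":0,"ty":0,"tz":0,"turn":0}]';python3 -m jog '[{"fingers":0.0918,"tx":0,"ty":0,"tz":0,"turn":0},{"fingers":0.0918,"tx":0,"ty":0,"tz":0,"turn":0}]';  python3 - <<'E'
from h import *
from rig import status
s=status.get_state();print(s['ee_pos'],delta(s,(.5882,-.1676,.011),76.2))
E
```

```text
t: 4.35
ee_pos: [0.5855, -0.1669, 0.0085]
ee_rot: [-0.376, -3.117, -0.001]
wrist_force: [-1.1, 0.5, -0.5]
width: 0.0916
grip_force: 0.0
t: 4.55
ee_pos: [0.5874, -0.1673, 0.0108]
ee_rot: [0.376, 3.117, -0.0]
wrist_force: [-0.1, -0.0, 0.3]
width: 0.092
grip_force: 0.0
[ 0.58744724 -0.16732475  0.01080319] (array([-0.8, -0.1, -0.2]), np.float64(76.25), np.float64(0.054058248483144666))
```

```bash
python3 -m jog '[{"fingers":0.04,"tx":0,"ty":0,"tz":0,"turn":0},{"fingers":0.04,"tx":0,"ty":0,"tz":0,"turn":0},{"fingers":0.04,"tx":0,"ty":0,"tz":0,"turn":0},{"fingers":0.04,"tx":0,"ty":0,"tz":0,"turn":0},{"fingers":0.04,"tx":0,"ty":0,"tz":0,"turn":0}]' 30; python3 -m jog '[{"fingers":0.04,"tx":0,"ty":0,"tz":0,"turn":0},{"fingers":0.04,"tx":0,"ty":0,"tz":0,"turn":0}]';python3 - <<'E'
from rig import status
s=status.get_state();print(s['ee_pos'])
E
```

```text
t: 5.05
ee_pos: [0.5864, -0.1672, 0.0098]
ee_rot: [0.376, 3.119, -0.0]
wrist_force: [0.3, 0.4, -0.5]
width: 0.0562
grip_force: 0.0
t: 5.25
ee_pos: [0.5864, -0.1669, 0.0097]
ee_rot: [-0.376, -3.119, -0.0]
wrist_force: [0.6, 0.2, 0.8]
width: 0.0501
grip_force: 30.0
[ 0.58643648 -0.16692477  0.00970726]
```

```bash
python3 -m jog '[{"fingers":0.04,"tx":0,"ty":0,"tz":-0.025,"turn":0},{"fingers":0.04,"tx":0,"ty":0,"tz":-0.04,"turn":0},{"fingers":0.04,"tx":0,"ty":0,"tz":-0.04,"turn":0},{"fingers":0.04,"tx":0,"ty":0,"tz":-0.025,"turn":0},{"fingers":0.04,"tx":0.017,"ty":0.0391,"tz":0,"turn":0}]';python3 -m jog '[{"fingers":0.04,"tx":0.017,"ty":0.0391,"tz":0,"turn":0},{"fingers":0.04,"tx":0.017,"ty":0.0391,"tz":0,"turn":0},{"fingers":0.04,"tx":0.017,"ty":0.0391,"tz":0,"turn":0},{"fingers":0.04,"tx":0.017,"ty":0.0391,"tz":0,"turn":0},{"fingers":0.04,"tx":0.017,"ty":0.0391,"tz":0,"turn":0}]';python3 -m jog '[{"fingers":0.04,"tx":0,"ty":0,"tz":0,"turn":-8.1},{"fingers":0.04,"tx":0,"ty":0,"tz":0,"turn":-8.1},{"fingers":0.04,"tx":0,"ty":0,"tz":0,"turn":-8.1},{"fingers":0.04,"tx":0,"ty":0,"tz":0,"turn":0},{"fingers":0.04,"tx":0,"ty":0,"tz":0,"turn":0}]';python3 -m jog '[{"fingers":0.04,"tx":0,"ty":0,"tz":0,"turn":0},{"fingers":0.04,"tx":0,"ty":0,"tz":0,"turn":0}]';python3 - <<'E'
from h import *
from rig import status
s=status.get_state();print(s['ee_pos'],delta(s,(.5433,.0854,.017),100.6))
E
```

```text
t: 5.75
ee_pos: [0.5825, -0.1334, 0.1442]
ee_rot: [0.391, 3.108, -0.009]
wrist_force: [1.6, 0.2, -1.5]
width: 0.05
grip_force: 30.0
t: 6.25
ee_pos: [0.5422, 0.0864, 0.1395]
ee_rot: [-0.376, -3.119, 0.0]
wrist_force: [1.1, 0.3, -0.6]
width: 0.0499
grip_force: 30.0
t: 6.75
ee_pos: [0.5428, 0.0847, 0.1394]
ee_rot: [0.282, -3.128, -0.0]
wrist_force: [0.4, -0.3, -0.8]
width: 0.0499
grip_force: 30.0
t: 6.95
ee_pos: [0.543, 0.0849, 0.1397]
ee_rot: [0.286, -3.128, 0.0]
wrist_force: [-0.1, -0.4, -1.3]
width: 0.05
grip_force: 30.0
[0.54303534 0.08486912 0.13967675] (array([ -0.4,   0.5, 122.7]), np.float64(100.44), np.float64(-0.15836136250540278))
```

```bash
python3 -m jog '[{"fingers":0.04,"tx":-0.0004,"ty":0.0005,"tz":0.03,"turn":-0.16},{"fingers":0.04,"tx":0,"ty":0,"tz":0.03,"turn":0},{"fingers":0.04,"tx":0,"ty":0,"tz":0.01,"turn":0},{"fingers":0.04,"tx":0,"ty":0,"tz":0,"turn":0},{"fingers":0.04,"tx":0,"ty":0,"tz":0,"turn":0}]';python3 -m jog '[{"fingers":0.04,"tx":0,"ty":0,"tz":0,"turn":0},{"fingers":0.04,"tx":0,"ty":0,"tz":0,"turn":0}]';python3 - <<'E'
from h import *
from rig import status,vision
s=status.get_state();print(s['ee_pos'],delta(s,(.5433,.0854,.0163),100.6))
w=vision.snapshot('wrist');pickle.dump((s,w),open('w3.pkl','wb'))
cv2.imwrite('pics/w3.png',cv2.resize(w['img'][150:350,220:400],None,fx=3,fy=3,interpolation=2)[:,:,::-1])
E
```

```text
t: 7.45
ee_pos: [0.544, 0.0859, 0.0705]
ee_rot: [-0.293, 3.127, 0.0]
wrist_force: [1.3, 0.4, -1.4]
width: 0.0499
grip_force: 30.0
t: 7.65
ee_pos: [0.5445, 0.0857, 0.0711]
ee_rot: [-0.293, 3.125, 0.0]
wrist_force: [-0.2, -0.2, -1.5]
width: 0.0497
grip_force: 30.0
[0.54447487 0.08572323 0.07105932] (array([ 1.3, -0.1, 54.8]), np.float64(100.7), np.float64(0.09690670847453475))
```

View pics/w3.png

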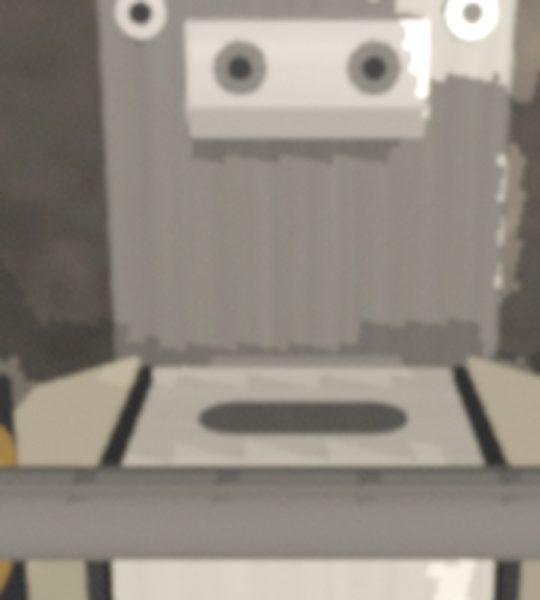

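In this view the near jaw's outer edge is at row 156.7 (columns 282–363) and its flat inner edge at row 185.7. The held block's lower front edge is at row 272. I compute the block position relative to the jaw directly.

Run:
```python
from h import *
s,w=pickle.load(open('w3.pkl','rb'));u=np.array([np.cos(np.radians(10.62)),np.sin(np.radians(10.62))]);v=np.array([-u[1],u[0]])
g=np.array([.529,.0827])
def f(n,uv,z):
    p=ray(w,[uv],z,s)[0];print(n,((p[:2]-g)@u*1000).round(1),((p[:2]-g)@v*1000).round(1))
f('outerL(-50,?)',(220+186/3,156.7),.044);f('outerR',(220+430/3,156.7),.044)
f('inner(-34)',(322,185.7),.044);f('chamf(-28)',(322,196),.038)
f('blk L',(220+148/3,272),.0654);f('blk R',(220+456/3,272),.0654)
f('tcp',(320,240),.05);print((s['ee_pos'][:2]-g)@u*1000,(s['ee_pos'][:2]-g)@v*1000)
```

```text
outerL(-50,?) -49.8 -21.8
outerR -49.8 21.3
inner(-34) -34.5 -0.5
chamf(-28) -28.0 -0.5
blk L 7.1 -27.5
blk R 7.0 25.2
tcp -5.6 -1.6
15.766966642608095 0.1195102486875973
```

The jaws check out (−49.8, −34.5, −28.0 against −50, −34, −28). The held block's centre is at +17.0, so I nudge it back 1 mm and lower it.

```bash
python3 -m jog '[{"fingers":0.04,"tx":0.001,"ty":0,"tz":0.01,"turn":0},{"fingers":0.04,"tx":0,"ty":0,"tz":0.01,"turn":0},{"fingers":0.04,"tx":0,"ty":0,"tz":0.01,"turn":0},{"fingers":0.04,"tx":0,"ty":0,"tz":0,"turn":0},{"fingers":0.04,"tx":0,"ty":0,"tz":0,"turn":0}]';python3 -m jog '[{"fingers":0.04,"tx":0,"ty":0,"tz":0.01,"turn":0},{"fingers":0.04,"tx":0,"ty":0,"tz":0.007,"turn":0},{"fingers":0.04,"tx":0,"ty":0,"tz":0.004,"turn":0},{"fingers":0.04,"tx":0,"ty":0,"tz":0,"turn":0},{"fingers":0.04,"tx":0,"ty":0,"tz":0,"turn":0}]';python3 - <<'E'
from h import *
from rig import status,vision
s=status.get_state();print(s['ee_pos'],delta(s,(.5440,.0854,.0157),100.6))
E
```

```text
t: 8.2
ee_pos: [0.5418, 0.0854, 0.0389]
ee_rot: [0.293, -3.126, -0.0]
wrist_force: [0.8, 0.0, -1.5]
width: 0.05
grip_force: 30.0
t: 8.7
ee_pos: [0.5423, 0.0855, 0.0186]
ee_rot: [0.293, -3.128, -0.0]
wrist_force: [0.4, 0.2, -1.4]
width: 0.0495
grip_force: 30.0
[0.54230689 0.08546865 0.01857136] (array([-1.7, -0.4,  2.9]), np.float64(100.72), np.float64(0.12103643411934684))
```

```bash
python3 -m jog '[{"fingers":0.04,"tx":-0.0017,"ty":0,"tz":0,"turn":0},{"fingers":0.04,"tx":0,"ty":0,"tz":0.001,"turn":0},{"fingers":0.04,"tx":0,"ty":0,"tz":0.001,"turn":0},{"fingers":0.04,"tx":0,"ty":0,"tz":0.0005,"turn":0},{"fingers":0.04,"tx":0,"ty":0,"tz":0,"turn":0}]';python3 -m jog '[{"fingers":0.04,"tx":0,"ty":0,"tz":0,"turn":0},{"fingers":0.04,"tx":0,"ty":0,"tz":0,"turn":0}]';python3 - <<'E'
from h import *
from rig import status,vision
s=status.get_state();print(s['ee_pos'],delta(s,(.5440,.0854,.0157),100.6))
E
```

```text
t: 9.2
ee_pos: [0.544, 0.0857, 0.0162]
ee_rot: [0.293, -3.128, -0.0]
wrist_force: [0.0, 0.1, -1.1]
width: 0.0498
grip_force: 30.0
t: 9.4
ee_pos: [0.5441, 0.0857, 0.0162]
ee_rot: [-0.293, 3.128, 0.0]
wrist_force: [-0.3, -0.0, -1.1]
width: 0.0501
grip_force: 30.0
[0.5440658  0.08572516 0.01623687] (array([ 0.1, -0.3,  0.5]), np.float64(100.71), np.float64(0.11195693106881777))
```

```bash
python3 -m jog '[{"fingers":0.04,"tx":0,"ty":0,"tz":0.0007,"turn":0},{"fingers":0.04,"tx":0,"ty":0,"tz":0,"turn":0},{"fingers":0.04,"tx":0,"ty":0,"tz":0,"turn":0}]';python3 -m jog '[{"fingers":0.08,"tx":0,"ty":0,"tz":0,"turn":0},{"fingers":0.08,"tx":0,"ty":0,"tz":0,"turn":0},{"fingers":0.08,"tx":0,"ty":0,"tz":0,"turn":0},{"fingers":0.08,"tx":0,"ty":0,"tz":0,"turn":0},{"fingers":0.0918,"tx":0,"ty":0,"tz":0,"turn":0}]';python3 -m jog '[{"fingers":0.0918,"tx":0,"ty":0,"tz":-0.02,"turn":0},{"fingers":0.0918,"tx":0,"ty":0,"tz":-0.045,"turn":0},{"fingers":0.0918,"tx":0,"ty":0,"tz":-0.045,"turn":0},{"fingers":0.0918,"tx":0,"ty":0,"tz":-0.045,"turn":0},{"fingers":0.0918,"tx":0,"ty":0,"tz":-0.045,"turn":0}]';python3 - <<'E'
from h import *
from rig import status,vision
s=status.get_state();print(s['ee_pos'],delta(s,(.415,-.150,.22),100.3))
E
```

```text
t: 9.7
ee_pos: [0.5442, 0.0857, 0.0157]
ee_rot: [-0.293, 3.128, -0.0]
wrist_force: [-1.5, -0.4, 0.8]
width: 0.0499
grip_force: 30.0
t: 10.2
ee_pos: [0.544, 0.0858, 0.0155]
ee_rot: [0.293, -3.128, -0.0]
wrist_force: [-0.2, -0.4, -0.1]
width: 0.0839
grip_force: 0.0
t: 10.7
ee_pos: [0.5437, 0.0857, 0.2174]
ee_rot: [0.294, -3.128, -0.0]
wrist_force: [1.2, -0.2, 0.1]
width: 0.0916
grip_force: 0.0
[0.54368081 0.08568494 0.21735923] (array([ 170.3, -207.6,   -2.7]), np.float64(100.72), np.float64(0.4218290340472066))
```

```bash
python3 -m jog '[{"fingers":0.0918,"tx":0.0284,"ty":-0.0346,"tz":0,"turn":0.4},{"fingers":0.0918,"tx":0.0284,"ty":-0.0346,"tz":0,"turn":0},{"fingers":0.0918,"tx":0.0284,"ty":-0.0346,"tz":0,"turn":0},{"fingers":0.0918,"tx":0.0284,"ty":-0.0346,"tz":0,"turn":0},{"fingers":0.0918,"tx":0.0284,"ty":-0.0346,"tz":0,"turn":0}]';python3 -m jog '[{"fingers":0.0918,"tx":0.0284,"ty":-0.0346,"tz":0,"turn":0},{"fingers":0.0918,"tx":0,"ty":0,"tz":0,"turn":0},{"fingers":0.0918,"tx":0,"ty":0,"tz":0,"turn":0},{"fingers":0.0918,"tx":0,"ty":0,"tz":0,"turn":0}]';python3 - <<'E'
from h import *
from rig import status,vision
s=status.get_state();print(s['ee_pos'])
w=vision.snapshot('wrist');pickle.dump((s,w),open('w4.pkl','wb'))
im=w['img']
for thr in(150,180,215):
  for c in rects(im,(240,180,400,300),thr):
    for z in(.046,.05): p=desc(ray(w,c,z,s));print(thr,c.min(0),c.max(0),z,p, delta(s,(*p[0]/1000,.011),p[2] if p[1][0]>p[1][1] else p[2]+90))
cv2.imwrite('pics/w4.png',cv2.resize(im[180:300,240:400],None,fx=4,fy=4,interpolation=2)[:,:,::-1])
E
```

```text
t: 11.2
ee_pos: [0.4345, -0.1115, 0.2157]
ee_rot: [-0.283, 3.128, -0.001]
wrist_force: [0.6, -1.3, 0.7]
width: 0.0915
grip_force: 0.0
t: 11.6
ee_pos: [0.4145, -0.1481, 0.2157]
ee_rot: [-0.284, 3.128, 0.001]
wrist_force: [-0.1, -0.5, 0.4]
width: 0.0918
grip_force: 0.0
[ 0.41452227 -0.14814637  0.21566347]
150 [277 239] [328 269] 0.046 (array([ 453.8, -160.8]), array([32. , 52.3]), 8.7) (array([-36.2, -19.6, 204.7]), np.float64(100.39), np.float64(1.6916003352777693))
150 [277 239] [328 269] 0.05 (array([ 452.5, -160.8]), array([31.6, 51.6]), 8.7) (array([-34.9, -19.4, 204.7]), np.float64(100.39), np.float64(1.6916003352777693))
180 [277 240] [328 268] 0.046 (array([ 453.6, -161.1]), array([29.9, 52. ]), 10.4) (array([-36. , -19.8, 204.7]), np.float64(100.39), np.float64(-0.008399664722233524))
180 [277 240] [328 268] 0.05 (array([ 452.2, -161.1]), array([29.6, 51.4]), 10.4) (array([-34.6, -19.6, 204.7]), np.float64(100.39), np.float64(-0.008399664722233524))
215 [278 241] [327 267] 0.046 (array([ 453.5, -161.2]), array([27.8, 50.2]), 10.4) (array([-35.8, -19.9, 204.7]), np.float64(100.39), np.float64(-0.008399664722233524))
215 [278 241] [327 267] 0.05 (array([ 452.2, -161.2]), array([27.4, 49.6]), 10.4) (array([-34.6, -19.7, 204.7]), np.float64(100.39), np.float64(-0.008399664722233524))
```

View pics/w4.png

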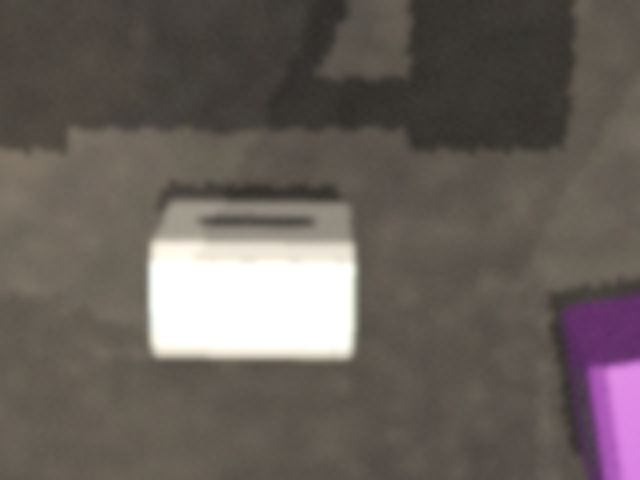

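The crop shows the 30 mm block (columns 277–328, rows 240–268) with its slot toward the robot. Purple is about 75 mm off to the right, so I use a 74 mm opening for clearance.

```bash
python3 -m jog '[{"fingers":0.074,"tx":-0.0359,"ty":-0.0198,"tz":0,"turn":0},{"fingers":0.074,"tx":0,"ty":0,"tz":0.04,"turn":0},{"fingers":0.074,"tx":0,"ty":0,"tz":0.04,"turn":0},{"fingers":0.074,"tx":0,"ty":0,"tz":0.04,"turn":0},{"fingers":0.074,"tx":0,"ty":0,"tz":0.015,"turn":0}]'; python3 -m jog '[{"fingers":0.074,"tx":0,"ty":0,"tz":0,"turn":0},{"fingers":0.074,"tx":0,"ty":0,"tz":0,"turn":0},{"fingers":0.074,"tx":0,"ty":0,"tz":0,"turn":0},{"fingers":0.074,"tx":0,"ty":0,"tz":0,"turn":0}]';  python3 - <<'E'
from h import *
from rig import status
s=status.get_state();print(s['ee_pos'],delta(s,(.4536,-.1610,.011),100.2))
E
```

```text
t: 12.15
ee_pos: [0.451, -0.1596, 0.0769]
ee_rot: [0.287, -3.124, -0.005]
wrist_force: [-1.5, -0.3, -0.7]
width: 0.0742
grip_force: 0.0
t: 12.55
ee_pos: [0.4541, -0.1624, 0.0819]
ee_rot: [-0.283, 3.126, -0.002]
wrist_force: [0.0, -0.6, -0.8]
width: 0.0742
grip_force: 0.0
[ 0.45407389 -0.16242036  0.08190286] (array([ 0.4,  1.6, 70.9]), np.float64(100.34), np.float64(0.13512589225325655))
```

```bash
python3 -m jog '[{"fingers":0.074,"tx":0.0004,"ty":0.0016,"tz":0.025,"turn":0},{"fingers":0.074,"tx":0,"ty":0,"tz":0.025,"turn":0},{"fingers":0.074,"tx":0,"ty":0,"tz":0.015,"turn":0},{"fingers":0.074,"tx":0,"ty":0,"tz":0.005,"turn":0},{"fingers":0.074,"tx":0,"ty":0,"tz":0,"turn":0}]'; python3 -m jog '[{"fingers":0.074,"tx":0,"ty":0,"tz":0,"turn":0},{"fingers":0.074,"tx":0,"ty":0,"tz":0,"turn":0}]';  python3 - <<'E'
from h import *
from rig import status
s=status.get_state();print(s['ee_pos'],delta(s,(.4536,-.1610,.011),100.2))
E
```

```text
t: 13.05
ee_pos: [0.4522, -0.1608, 0.0107]
ee_rot: [-0.282, 3.129, 0.0]
wrist_force: [-0.5, -0.0, -0.2]
width: 0.0741
grip_force: 0.0
t: 13.25
ee_pos: [0.453, -0.1611, 0.0116]
ee_rot: [-0.282, 3.127, -0.001]
wrist_force: [-0.8, -0.9, 0.4]
width: 0.0741
grip_force: 0.0
[ 0.45298813 -0.16109379  0.01156911] (array([-0.6, -0. ,  0.6]), np.float64(100.3), np.float64(0.10403484590030132))
```

```bash
python3 -m jog '[{"fingers":0.04,"tx":-0.0004,"ty":0,"tz":0,"turn":0},{"fingers":0.04,"tx":0,"ty":0,"tz":0,"turn":0},{"fingers":0.04,"tx":0,"ty":0,"tz":0,"turn":0},{"fingers":0.04,"tx":0,"ty":0,"tz":0,"turn":0},{"fingers":0.04,"tx":0,"ty":0,"tz":0,"turn":0}]' 35; python3 -m jog '[{"fingers":0.04,"tx":0,"ty":0,"tz":0,"turn":0},{"fingers":0.04,"tx":0,"ty":0,"tz":0,"turn":0}]';python3 - <<'E'
from h import *
from rig import status
s=status.get_state();print(s['ee_pos'])
# viewing pose for fixture: TCP 46 mm robotward of gap
s2=dict(s);print(delta(s,(.483,.0740,.20),100.6))
E
```

```text
t: 13.75
ee_pos: [0.4524, -0.1606, 0.0107]
ee_rot: [0.282, -3.129, -0.0]
wrist_force: [-1.1, 1.4, 3.4]
width: 0.0501
grip_force: 35.0
t: 13.95
ee_pos: [0.4524, -0.1606, 0.0106]
ee_rot: [0.282, -3.129, -0.0]
wrist_force: [-1.6, 0.5, 5.7]
width: 0.0497
grip_force: 35.0
[ 0.45238031 -0.16055015  0.01064744]
(array([ -72.1,  225.3, -189.3]), np.float64(100.32), np.float64(-0.28205331346416074))
```

```bash
python3 -m jog '[{"fingers":0.04,"tx":0,"ty":0,"tz":-0.03,"turn":0},{"fingers":0.04,"tx":0,"ty":0,"tz":-0.04,"turn":0},{"fingers":0.04,"tx":0,"ty":0,"tz":-0.04,"turn":0},{"fingers":0.04,"tx":0,"ty":0,"tz":-0.04,"turn":0},{"fingers":0.04,"tx":0,"ty":0,"tz":-0.03,"turn":0}]';python3 -m jog '[{"fingers":0.04,"tx":-0.0144,"ty":0.0451,"tz":0,"turn":-0.28},{"fingers":0.04,"tx":-0.0144,"ty":0.0451,"tz":0,"turn":0},{"fingers":0.04,"tx":-0.0144,"ty":0.0451,"tz":0,"turn":0},{"fingers":0.04,"tx":-0.0144,"ty":0.0451,"tz":0,"turn":0},{"fingers":0.04,"tx":-0.0144,"ty":0.0451,"tz":0,"turn":0}]';python3 -m jog '[{"fingers":0.04,"tx":0,"ty":0,"tz":0,"turn":0},{"fingers":0.04,"tx":0,"ty":0,"tz":0,"turn":0},{"fingers":0.04,"tx":0,"ty":0,"tz":0,"turn":0},{"fingers":0.04,"tx":0,"ty":0,"tz":0,"turn":0}]';python3 - <<'E'
from h import *
from rig import status,vision
s=status.get_state();print(s['ee_pos'])
w=vision.snapshot('wrist');pickle.dump((s,w),open('w5.pkl','wb'))
cv2.imwrite('pics/w5.png',cv2.resize(w['img'][150:310,240:400],None,fx=3.75,fy=3.75,interpolation=2)[:,:,::-1])
E
```

```text
t: 14.45
ee_pos: [0.4527, -0.1609, 0.1925]
ee_rot: [-0.282, 3.128, -0.001]
wrist_force: [0.9, -0.7, -2.5]
width: 0.0498
grip_force: 35.0
t: 14.95
ee_pos: [0.4816, 0.0756, 0.1901]
ee_rot: [0.289, -3.128, 0.0]
wrist_force: [0.7, 0.0, -2.2]
width: 0.0497
grip_force: 35.0
t: 15.35
ee_pos: [0.4817, 0.0724, 0.1901]
ee_rot: [0.286, -3.128, 0.001]
wrist_force: [0.3, -0.0, -2.0]
width: 0.0497
grip_force: 35.0
[0.48170914 0.07237754 0.19010273]
```

View pics/w5.png

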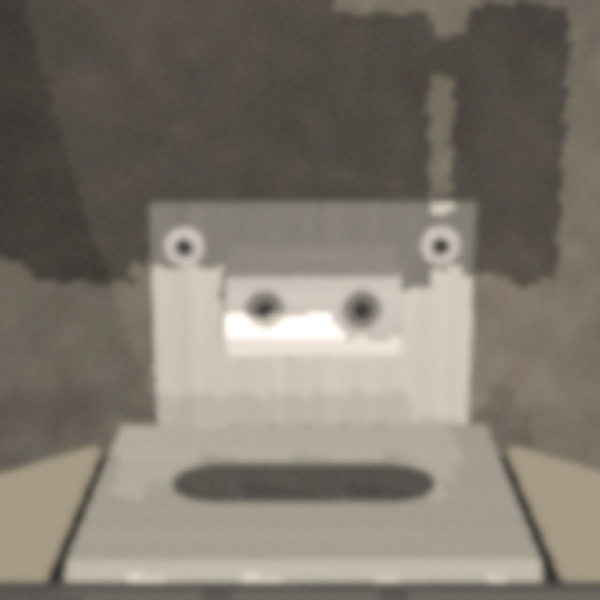

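The held block hides the 20 mm packer; the near jaw's outer edge is at about row 223. I move above the slot position and measure against the jaw at low height.

```bash
python3 -m jog '[{"fingers":0.04,"tx":-0.0366,"ty":0.0014,"tz":0,"turn":0},{"fingers":0.04,"tx":0,"ty":0,"tz":0.04,"turn":0},{"fingers":0.04,"tx":0,"ty":0,"tz":0.04,"turn":0},{"fingers":0.04,"tx":0,"ty":0,"tz":0.02,"turn":0},{"fingers":0.04,"tx":0,"ty":0,"tz":0.006,"turn":0}]';python3 -m jog '[{"fingers":0.04,"tx":0,"ty":0,"tz":0,"turn":0},{"fingers":0.04,"tx":0,"ty":0,"tz":0,"turn":0},{"fingers":0.04,"tx":0,"ty":0,"tz":0,"turn":0},{"fingers":0.04,"tx":0,"ty":0,"tz":0,"turn":0},{"fingers":0.04,"tx":0,"ty":0,"tz":0,"turn":0}]';python3 - <<'E'
from h import *
from rig import status,vision
s=status.get_state();print(s['ee_pos'],delta(s,(.5174,.0805,.078),100.6))
w=vision.snapshot('wrist');t=vision.snapshot('scene');pickle.dump((s,w,t),open('w6.pkl','wb'))
a=cv2.resize(w['img'][150:310,240:400],None,fx=3.75,fy=3.75,interpolation=2)[:,:,::-1]
cv2.imwrite('pics/w6.png',a)
E
```

```text
t: 15.9
ee_pos: [0.5156, 0.0805, 0.0818]
ee_rot: [0.286, -3.123, 0.001]
wrist_force: [-0.0, 0.1, -2.4]
width: 0.0498
grip_force: 35.0
t: 16.4
ee_pos: [0.5183, 0.0823, 0.0854]
ee_rot: [-0.29, 3.127, -0.0]
wrist_force: [0.5, -0.9, -2.1]
width: 0.0497
grip_force: 35.0
[0.51830349 0.08229984 0.08539558] (array([ 1.2, -1.6,  7.4]), np.float64(100.59), np.float64(-0.014455372791417176))
```

View pics/w6.png

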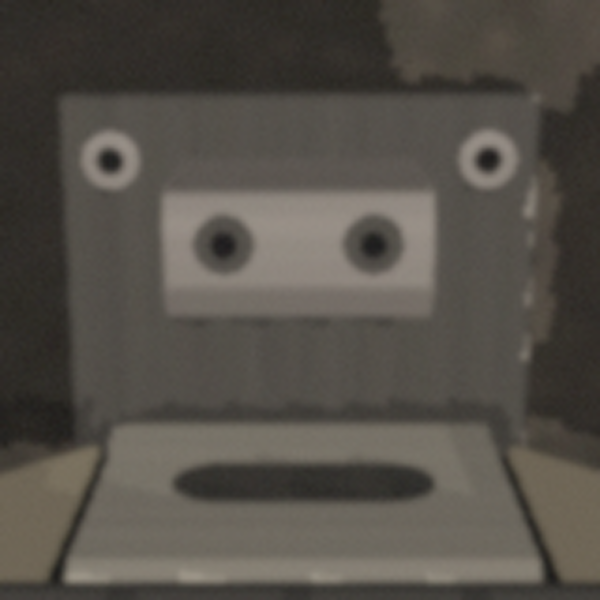

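Jaw outer edge is at row 200.7, inner flat at 226.8, chamfer foot at 234.5. The block's lower front edge is at row 263.3, columns 269–371.

Run:
```python
from h import *
s,w,t=pickle.load(open('w6.pkl','rb'));u=np.array([np.cos(np.radians(10.62)),np.sin(np.radians(10.62))]);v=np.array([-u[1],u[0]])
g=np.array([.529,.0827])
def f(n,uv,z):
    p=ray(w,[uv],z,s)[0];print(n,((p[:2]-g)@u*1000).round(1),((p[:2]-g)@v*1000).round(1))
f('outerL(-50,?)',(283.2,200.7),.044);f('outerR',(356.5,200.7),.044)
f('inner(-34)',(320,226.8),.044);f('chamf(-28)',(320,234.5),.038)
z=s['ee_pos'][2]-.0066
f('blk L',(269.3,263.3),z);f('blk R',(370.7,263.3),z)
print((s['ee_pos'][:2]-g)@u*1000,(s['ee_pos'][:2]-g)@v*1000)
```

```text
outerL(-50,?) -50.3 -21.9
outerR -50.3 21.5
inner(-34) -34.4 -0.1
chamf(-28) -28.0 -0.1
blk L -23.7 -26.1
blk R -23.7 25.9
-10.587039096971747 1.5779991416315156
```

```bash
python3 -m jog '[{"fingers":0.04,"tx":0.0019,"ty":-0.0014,"tz":0.007,"turn":0},{"fingers":0.04,"tx":0,"ty":0,"tz":0,"turn":0},{"fingers":0.04,"tx":0,"ty":0,"tz":0,"turn":0},{"fingers":0.04,"tx":0,"ty":0,"tz":0,"turn":0},{"fingers":0.04,"tx":0,"ty":0,"tz":0,"turn":0}]';python3 - <<'E'
from h import *
from rig import status
s=status.get_state();u=np.array([np.cos(np.radians(10.62)),np.sin(np.radians(10.62))]);d=s['ee_pos'][:2]-[.529,.0827]
print(s['ee_pos'],d@u*1000,d@[-u[1],u[0]]*1000,delta(s,(0,0,0),100.6)[1:])
E
```

```text
t: 17.0
ee_pos: [0.5162, 0.0806, 0.0775]
ee_rot: [-0.29, 3.128, 0.0]
wrist_force: [-0.4, 0.1, -2.2]
width: 0.0498
grip_force: 35.0
[0.51619008 0.08062956 0.07753502] -12.972066948581336 0.325821928265099 (np.float64(100.6), np.float64(-0.004540270488305964))
```

```bash
python3 -m jog '[{"fingers":0.04,"tx":-0.0004,"ty":0,"tz":0.01,"turn":0},{"fingers":0.04,"tx":0,"ty":0,"tz":0.01,"turn":0},{"fingers":0.04,"tx":0,"ty":0,"tz":0,"turn":0},{"fingers":0.04,"tx":0,"ty":0,"tz":0,"turn":0},{"fingers":0.04,"tx":0,"ty":0,"tz":0,"turn":0}]';python3 - <<'E'
from h import *
from rig import status
s=status.get_state();u=np.array([np.cos(np.radians(10.62)),np.sin(np.radians(10.62))]);d=s['ee_pos'][:2]-[.529,.0827]
print(s['ee_pos'],d@u*1000,d@[-u[1],u[0]]*1000,delta(s,(0,0,0),100.6)[1:])
E
```

```text
t: 17.5
ee_pos: [0.5165, 0.0808, 0.0575]
ee_rot: [0.29, -3.128, -0.0]
wrist_force: [-0.3, 0.9, -1.5]
width: 0.05
grip_force: 35.0
[0.51654086 0.08076495 0.0574692 ] -12.60234209524111 0.3942494740163881 (np.float64(100.6), np.float64(0.0013937032820052764))
```

On the mark; I continue down in small steps.

```bash
python3 -m jog '[{"fingers":0.04,"tx":0,"ty":0,"tz":0.006,"turn":0},{"fingers":0.04,"tx":0,"ty":0,"tz":0.006,"turn":0},{"fingers":0.04,"tx":0,"ty":0,"tz":0,"turn":0},{"fingers":0.04,"tx":0,"ty":0,"tz":0,"turn":0}]';python3 -m jog '[{"fingers":0.04,"tx":0,"ty":0,"tz":0.007,"turn":0},{"fingers":0.04,"tx":0,"ty":0,"tz":0.007,"turn":0},{"fingers":0.04,"tx":0,"ty":0,"tz":0,"turn":0},{"fingers":0.04,"tx":0,"ty":0,"tz":0,"turn":0}]';python3 - <<'E'
from h import *
from rig import status
s=status.get_state();u=np.array([np.cos(np.radians(10.62)),np.sin(np.radians(10.62))]);d=s['ee_pos'][:2]-[.529,.0827]
print(s['ee_pos'],d@u*1000,d@[-u[1],u[0]]*1000)
E
```

```text
t: 17.9
ee_pos: [0.5162, 0.0806, 0.0452]
ee_rot: [0.29, -3.127, -0.0]
wrist_force: [0.1, 0.3, -1.6]
width: 0.0497
grip_force: 35.0
t: 18.3
ee_pos: [0.5161, 0.0806, 0.0311]
ee_rot: [0.29, -3.127, -0.0]
wrist_force: [0.9, -0.2, -2.2]
width: 0.0501
grip_force: 35.0
[0.51611929 0.08058591 0.0310798 ] -13.049689837857356 0.295962563593779
```

```bash
python3 -m jog '[{"fingers":0.04,"tx":-0.0003,"ty":0,"tz":0.006,"turn":0},{"fingers":0.04,"tx":0,"ty":0,"tz":0.005,"turn":0},{"fingers":0.04,"tx":0,"ty":0,"tz":0.002,"turn":0},{"fingers":0.04,"tx":0,"ty":0,"tz":0,"turn":0},{"fingers":0.04,"tx":0,"ty":0,"tz":0,"turn":0}]';python3 -m jog '[{"fingers":0.04,"tx":0,"ty":0,"tz":0.001,"turn":0},{"fingers":0.04,"tx":0,"ty":0,"tz":0.0005,"turn":0},{"fingers":0.04,"tx":0,"ty":0,"tz":0,"turn":0},{"fingers":0.04,"tx":0,"ty":0,"tz":0,"turn":0}]'
```

```text
t: 18.8
ee_pos: [0.5167, 0.0807, 0.0184]
ee_rot: [0.29, -3.128, -0.0]
wrist_force: [0.0, -0.2, -1.3]
width: 0.0501
grip_force: 35.0
t: 19.2
ee_pos: [0.5168, 0.0807, 0.0171]
ee_rot: [-0.29, 3.128, 0.0]
wrist_force: [0.8, -0.6, -2.1]
width: 0.0497
grip_force: 35.0
```

```bash
python3 -m jog '[{"fingers":0.04,"tx":0,"ty":0,"tz":0.0007,"turn":0},{"fingers":0.04,"tx":0,"ty":0,"tz":0,"turn":0},{"fingers":0.04,"tx":0,"ty":0,"tz":0,"turn":0}]';python3 -m jog '[{"fingers":0.08,"tx":0,"ty":0,"tz":0,"turn":0},{"fingers":0.08,"tx":0,"ty":0,"tz":0,"turn":0},{"fingers":0.08,"tx":0,"ty":0,"tz":0,"turn":0},{"fingers":0.08,"tx":0,"ty":0,"tz":0,"turn":0},{"fingers":0.0918,"tx":0,"ty":0,"tz":0,"turn":0}]';python3 -m jog '[{"fingers":0.0918,"tx":0,"ty":0,"tz":-0.02,"turn":0},{"fingers":0.0918,"tx":0,"ty":0,"tz":-0.045,"turn":0},{"fingers":0.0918,"tx":0,"ty":0,"tz":-0.045,"turn":0},{"fingers":0.0918,"tx":0,"ty":0,"tz":-0.045,"turn":0},{"fingers":0.0918,"tx":0,"ty":0,"tz":-0.045,"turn":0}]'; python3 -m jog '[{"fingers":0.0918,"tx":0.035,"ty":0,"tz":0,"turn":0},{"fingers":0.0918,"tx":0,"ty":0,"tz":0,"turn":0},{"fingers":0.0918,"tx":0,"ty":0,"tz":0,"turn":0},{"fingers":0.0918,"tx":0,"ty":0,"tz":0,"turn":0}]'
python3 - <<'E'
from h import *
from rig import status,vision
s=status.get_state();w=vision.snapshot('wrist');t=vision.snapshot('scene');pickle.dump((s,w,t),open('w7.pkl','wb'))
a=cv2.resize(w['img'][170:310,240:390],(400,373),interpolation=2);b=cv2.resize(t['img'][160:260,200:307],(400,373),interpolation=2)
cv2.imwrite('pics/w7.png',np.hstack([a,b])[:,:,::-1])
E
```

```text
t: 19.5
ee_pos: [0.5169, 0.0807, 0.0167]
ee_rot: [-0.29, 3.128, -0.0]
wrist_force: [-2.0, -0.7, 3.9]
width: 0.0497
grip_force: 35.0
t: 20.0
ee_pos: [0.5168, 0.0807, 0.0163]
ee_rot: [0.29, -3.128, -0.0]
wrist_force: [-0.3, 0.3, 0.1]
width: 0.0838
grip_force: 0.0
t: 20.5
ee_pos: [0.5164, 0.0807, 0.2181]
ee_rot: [0.29, -3.128, -0.0]
wrist_force: [0.3, -1.0, 0.2]
width: 0.0917
grip_force: 0.0
t: 20.9
ee_pos: [0.4827, 0.0742, 0.216]
ee_rot: [0.29, -3.128, -0.0]
wrist_force: [-0.2, 0.2, 0.7]
width: 0.0913
grip_force: 0.0
```

View pics/w7.png

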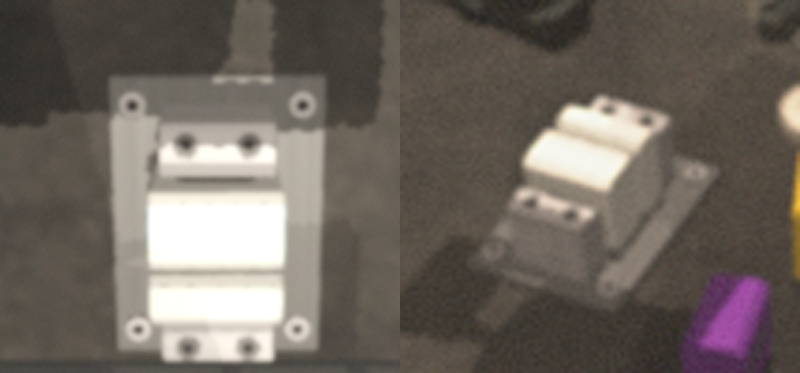

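Both packers stand upright between the jaws, aligned lengthwise (left crop: 30 mm at rows 192–270, 20 mm at 275–325) and released. Handing in.

```bash
python3 -c "
from rig import order
print(order.job_done())"
```

```text
the job is handed in; nothing more can be done
None
```

The 20 mm and 30 mm packers stand side by side in the fixture gap, released. The 40 mm packer and the look-alikes were never touched, and I handed the job in at about 21 s; the hand-in gave no verdict.

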